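Find the lens barrel that still has its glass

ROBOT

A 6-joint arm with a two-finger parallel gripper is mounted at the origin on the work surface. World frame = base frame: x ahead of the robot, y to its left, z up, the work surface at z = 0. Lengths are in m, angles in rad, forces in N, time in s.
With the tool pointing down it reaches from about 0.35 to 0.775 m from the base axis. Payload 5.5 kg.
Tool frame: the origin (TCP) lies on the centre line of the jaws, within the pads' length; the fingertips stand 11 mm ahead of it and the grasp point (between the pads) lies 8 mm behind it (env.tip_extent is the distance from the TCP to the fingertips, in m); z points along the fingers, y is the line along which they close (so a half turn about z gives the same grasp; the last joint's range is limited). The gripper opens to 85 mm and grips with 20 to 120 N. Pads are 22 mm wide; open, the fingers measure 114 mm over their backs; the gripper's body (76 mm by 85 mm) begins 54 mm behind the grasp point. The pads swing forward as they close: fully open they stand 13 mm farther back than shut.
Start: joints at [-1.46, 0.313, 0.046, 1.304, 0, 1.431], TCP at [0.143, -0.557, 0.242] pointing down, gripper open.
Joint ranges: [-2.76, 2.76], [-0.86, 1.69], [-1.03, 1.26], [-2.2, 2.34], [-1.47, 1.5], [-3.14, 3.14]. Speed limits (rad/s): [2.57, 2.57, 3.14, 3.14, 3.14, 3.14].

INTERFACE

Orientations are given as a unit quaternion [w, x, y, z].
In Python, from workcell import env gives the robot as it stands.
- The arm moves only by the shell command python3 -m jog 'ROWS' [FORCE]. ROWS is JSON, a list of rows, each a list of 5 numbers: the gripper's target within -1 to 1 (shut at 1, half-way at 0, fully open at -1), then the shift along the tool's x, y, z in m, then the turn about the tool's z in degrees. In form: [[fingers, tx, ty, tz, turn], ...]. A call has 1 to 5 rows; each row shifts and turns the commanded pose from where the row before left it, along the tool's axes as they then stand; what a row does not reach is not made up. A row lasts 1/12 s, in which the tool goes at most 41.7 mm and 7.16 degrees, less where a joint would pass 70% of its speed; a pose out of reach is approached as far as the arm can. A call is refused whole if a number of a shift passes 0.0417 or a number of a turn 7.16, either way. A call with a gripper value outside its range is refused whole. The fingers move at their own pace and stop on an object; FORCE is the grip in N (left out, the last holds). Time passes only in rows, so rows that do not move let the fingers close. It gives the time, the measured TCP pose, the force, the opening and the grip force at its end, in the units of the state.
- env.get_state(): the state, without advancing time (a new reading comes with each control period).
- env.read_camera(name): name is "side" or "top"; returns a dict with "img" (480x640x3 uint8, red, green, blue), "fov_y" (degrees; the focal length in pixels is half the picture's height over the tangent of half this angle, whatever the lens; pixels are square), "cx", "cy" (the principal point, pixels), "D" ([k1, k2, p1, p2, k3] as OpenCV has them; the pictures are not rectified), "T" (4x4, takes a point from camera to world coordinates). Camera axes: x right, y up, looking along -z (the intrinsics and any distortion apply to the point x, -y, -z); pixel columns grow to the right and rows downward; lengths in m; the calibration is good to about 2 mm. A picture is of the moment at which its call begins. There is no depth.
- env.hand_in(): hands the job in; it is judged then, once.
The state is a dict: "clock": time; "joint_pos": joint angles; "qvel": joint speeds; "tau": joint torques, N m; "tcp_pos": TCP position; "orientation": TCP orientation; "wrist_force": force on the tool from outside, world axes, zero at the start; "ft_torque": the same for the moment, N m; "finger_gap": finger opening in m; "grip_force": force on a finger pad.
Only numpy, scipy, OpenCV 4.12 (cv2) and the standard library are available. Lean on these libraries where they do the work, as an engineer would, in place of code of your own. Each camera call takes 0.05 s, during which the arm holds its last target. There are 200 camera calls.

TASK

The open parts drawer hangs over the light panel: push it fully shut. Then find out by weight which of the two look-alike lens barrels still has its glass: lift the one on the robot's left clear of the bench and stand it back on the bench, then lift the one on its right. Finish while holding the heavier barrel upright and still in the gripper, about 10 cm above the middle of the light panel, with the lighter barrel standing on the bench; do not tip a barrel over or disturb the other things on the bench.

Things in the scene. Friction and masses are not known exactly. Their poses are not given: they have to be found in the camera images.
- cabinet_drawer0 (a joint): the upper drawer of a small grey two-drawer parts cabinet (200 deep x 200 wide x 120 mm high, on the bench beyond the light panel). Value in m: 0 = fully shut, grows as it comes out towards the robot, 0.07 to 0.11 at the start. Slides along the cabinet's x axis, shuts towards the cabinet's +x; it has no spring, stays where it is left, and moves with a push of a few N
- cabinet_drawer0_handle (a point): grip point of the upper drawer's steel bar handle, which runs across the drawer front (100 mm long, along the cabinet's y) and stands 35 mm out from it; moves with the drawer. About 90 mm above the bench; the bar is about 10 mm thick
- cabinet: the parts cabinet, fixed, place varies; origin at the centre of its underside, +x points from the drawer fronts to its back (roughly away from the robot), z up. Fronts 100 mm before the origin
- panel_top (a point): centre of the upper face of the light panel: a flat white viewing panel with an aluminium rim, 130 x 140 x 12 mm high, fixed on the bench just in front of the cabinet; x and y along its sides, z up
- panel: the same light panel; origin at the centre of its underside
- barrel_left: lens barrel standing on the robot's left (+y): upright round aluminium tube 50 mm in diameter, 72 mm high, closed by a flat black cap, with a dark rubber band 30 to 48 mm above its foot. Origin at the centre of its underside, z up along its axis. Looks exactly like the other. One barrel weighs 0.37 to 0.51 kg, the other 0.13 to 0.18 kg; which is which changes. What is inside has up to 2 mm play
- barrel_right: the other lens barrel, the same in shape and size, standing on the robot's right (-y)
- weight_big: bystander: iron shop weight with a knob, 76 mm in diameter, 100 mm high; origin under its centre. Leave alone
- weight_small: bystander: small iron shop weight, 40 mm in diameter, 52 mm high; origin under its centre. Leave alone
- camera: bystander: camera body, about 70 x 125 x 84 mm high; origin under its centre. Leave alone
- jar: bystander: amber glass jar, 52 mm in diameter, 65 mm high; origin under its centre. Leave alone
- screwdriver: bystander: screwdriver 170 mm long lying on the bench. Leave alone

How it is judged:
On the way, in this order (a step that is already met when the one before it is completed fails the run):
1. the upper drawer is pushed shut (within 8 mm) (value of joint cabinet_drawer0 below 0.008 m), for 0.2 s.
2. the left barrel is lifted in the fingers, at least 20 mm clear of the bench, while the right one stands (height (world z) of barrel_left above 0.02 m and contact force between the fingers and barrel_left above 0.5 N and angle between barrel_left's own z axis and vertical below 0.5 rad and contact force between barrel_left and panel below 0.05 N and contact force between barrel_left and cabinet below 0.05 N and height (world z) of barrel_right between -0.004 and 0.006 m and angle between barrel_right's own z axis and vertical below 0.1 rad), for 0.2 s.
3. the right barrel is lifted in the fingers, at least 20 mm clear of the bench, while the left one stands on the bench again (height (world z) of barrel_right above 0.02 m and contact force between the fingers and barrel_right above 0.5 N and angle between barrel_right's own z axis and vertical below 0.5 rad and contact force between barrel_right and panel below 0.05 N and contact force between barrel_right and cabinet below 0.05 N and height (world z) of barrel_left between -0.004 and 0.006 m and angle between barrel_left's own z axis and vertical below 0.1 rad), for 0.2 s.
At the end, for the whole second after the job is handed in: Drawer shut within 8 mm. Heavier barrel gripped, touching nothing else, at rest, within 15 degrees of upright, underside 50 to 160 mm above the light panel, axis within 40 mm of its middle. Lighter barrel (under 2.8 N contact force) standing upright on the bench, released (value of joint cabinet_drawer0 below 0.008 m and ((height (world z) of barrel_left above 0.02 m and contact force between the fingers and barrel_left above 0.5 N and angle between barrel_left's own z axis and vertical below 0.5 rad and contact force between barrel_left and panel below 0.05 N and contact force between barrel_left and cabinet below 0.05 N and contact force between each of barrel_left, the fingers and barrel_right below 0.05 N and z of barrel_left in the frame of panel_top between 0.05 and 0.16 m and horizontal distance between barrel_left and panel_top below 0.04 m and angle between barrel_left's own z axis and vertical below 0.26 rad and linear speed of barrel_left below 0.03 m/s and (height (world z) of barrel_right between -0.004 and 0.006 m and angle between barrel_right's own z axis and vertical below 0.1 rad) and contact force between barrel_right and anything else below 2.8 N) or (height (world z) of barrel_right above 0.02 m and contact force between the fingers and barrel_right above 0.5 N and angle between barrel_right's own z axis and vertical below 0.5 rad and contact force between barrel_right and panel below 0.05 N and contact force between barrel_right and cabinet below 0.05 N and contact force between each of barrel_right, the fingers and barrel_left below 0.05 N and z of barrel_right in the frame of panel_top between 0.05 and 0.16 m and horizontal distance between barrel_right and panel_top below 0.04 m and angle between barrel_right's own z axis and vertical below 0.26 rad and linear speed of barrel_right below 0.03 m/s and (height (world z) of barrel_left between -0.004 and 0.006 m and angle between barrel_left's own z axis and vertical below 0.1 rad) and contact force between barrel_left and anything else below 2.8 N))); the arm keeps its last pose, push and grip.
It fails at once if a barrel is tipped over (more than 45 degrees) (angle between any of barrel_left, barrel_right's own z axis and vertical above 0.79 rad).
It fails at once if a bystander is shifted by more than 30 mm (distance of any of weight_big, weight_small, camera, jar, screwdriver from where it was at the start of the episode above 0.03 m).
It also fails if it takes over 72 s, if anything falls off the work surface, if the arm or the gripper's body presses on something with over 40 N, if the wrist force passes 120 N, or if a joint passes its speed limit or range.

## Working session

There is one attempt and no reset: what is moved stays moved. The work goes in short steps, Python scripts to look and compute and a shell command to move; the robot and the scene stay as the last step left them, time stands still between calls to the robot, and variables do not carry over. Pictures are saved under pics/ and viewed, at most 10 in all, crops included, and the job is handed in when it is done.

```bash
mkdir -p pics; cat > h.py <<'E'
import numpy as np, cv2
from workcell import env
def cam(n):
    c=env.read_camera(n); h,w=c["img"].shape[:2]
    f=h/2/np.tan(np.radians(c["fov_y"])/2)
    c["K"]=np.array([[f,0,c["cx"]],[0,f,c["cy"]],[0,0,1]]); c["D"]=np.array(c["D"],float); c["T"]=np.array(c["T"]); return c
def ray(c,uv):
    p=cv2.undistortPoints(np.array([[uv]],float),c["K"],c["D"])[0,0]
    d=c["T"][:3,:3]@np.array([p[0],-p[1],-1]); return c["T"][:3,3],d
def onz(c,uv,z):
    o,d=ray(c,uv); return o+d*(z-o[2])/d[2]
def proj(c,P):
    q=c["T"][:3,:3].T@(np.atleast_2d(P)-c["T"][:3,3]).T; q=(q*np.array([[1],[-1],[-1]])).T.copy()
    return cv2.projectPoints(q,np.zeros(3),np.zeros(3),c["K"],c["D"])[0][:,0]
def save(c,n): cv2.imwrite("pics/"+n,c["img"][:,:,::-1])
E
python3 - <<'E'
from h import *
for n in("top","side"):
    c=cam(n); save(c,n+"0.png"); np.savez("pics/"+n+"0.npz",**c); print(n,c["T"].round(3).tolist(),c["fov_y"],c["D"])
s=env.get_state(); print({k:np.round(v,3).tolist() for k,v in s.items()})
E
```

```text
top [[-0.004, 0.998, -0.056, 0.524], [-1.0, -0.005, -0.008, -0.002], [-0.009, 0.056, 0.998, 1.187], [0.0, 0.0, 0.0, 1.0]] 57.59731463263545 [-0.01885334  0.          0.          0.          0.        ]
side [[-0.958, 0.173, -0.23, 0.248], [-0.287, -0.516, 0.807, 1.18], [0.021, 0.839, 0.543, 0.878], [0.0, 0.0, 0.0, 1.0]] 44.02170537606473 [-0.17708801  0.          0.          0.          0.        ]
{'clock': 0.1, 'joint_pos': [-1.46, 0.314, 0.045, 1.304, -0.0, 1.431], 'qvel': [-0.001, -0.001, 0.003, -0.0, -0.001, 0.001], 'tau': [0.003, -48.172, 29.925, 0.013, -0.0, -0.0], 'tcp_pos': [0.143, -0.557, 0.241], 'orientation': [-0.001, 0.992, 0.125, 0.0], 'wrist_force': [-0.27, -0.366, 0.074], 'ft_torque': [0.004, 0.028, 0.007], 'grip_force': 0.0, 'finger_gap': 0.086}
```

View pics/top0.png

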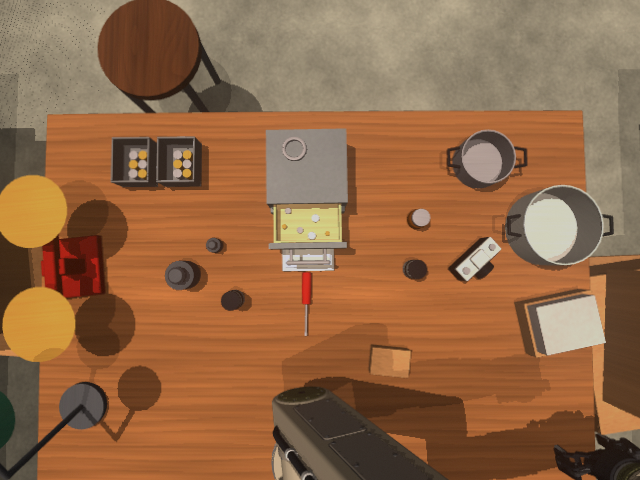

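View pics/side0.png

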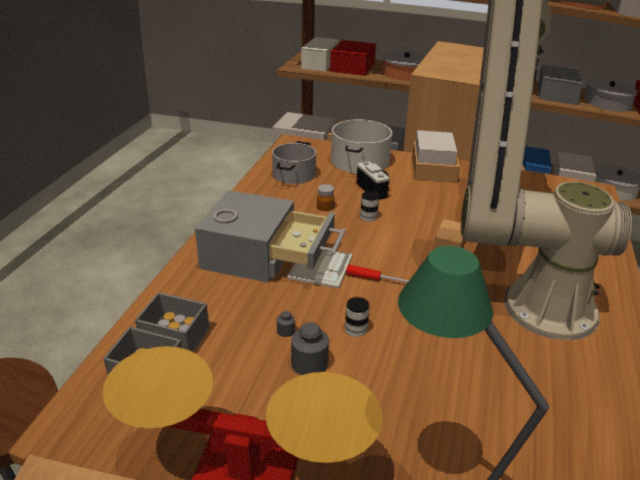

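Top view: left barrel cap at (232,300), right barrel cap at (415,269). The cabinet top spans (266..348, 129..205), the drawer front is at row 245, the handle at about row 262, and the panel front edge at row 271. The screwdriver lies at (306, 272–335). Next I'll measure these.

```bash
python3 - <<'E'
from h import *
c=cam("top"); im=c["img"]; g=im.max(2)
def blob(m,x0,x1,y0,y1):
    M=np.zeros_like(m,np.uint8); M[y0:y1,x0:x1]=m[y0:y1,x0:x1]; n,l,s,ce=cv2.connectedComponentsWithStats(M)
    k=1+s[1:,4].argmax(); return ce[k],s[k],cv2.minAreaRect(np.argwhere(l==k)[:,::-1].astype(np.float32))
for n,b in(("L",(212,252,282,318)),("R",(398,432,252,286))):
    ce,s,r=blob(g<70,*b); print(n,ce.round(1),s,onz(c,r[0],.072).round(3), "diam px",np.round(r[1],1))
print("mm/px", (onz(c,(321,300),.072)-onz(c,(320,300),.072)).round(5))
for nm,px,z in(("cab TL",(266,130),.12),("cab TR",(347,129),.12),("cab FL",(267,204),.12),("cab FR",(348,203),.12),("front top L",(270,246),.11),("front top R",(346,243),.11),("panel FL",(282,271),.012),("panel FR",(334,270),.012),("sd",(306,272),.012),("sd2",(306,335),.005),("handleL",(287,262),.09),("handleR",(331,262),.09),("jar",(420,217),.06)):
    print(nm,onz(c,px,z).round(3))
cv2.imwrite("pics/crop1.png",cv2.resize(im[190:345,200:450,::-1],None,fx=3.2,fy=3.2,interpolation=cv2.INTER_CUBIC))
E
```

```text
L [232.2 299.7] [221 290  23  20 344] [0.435 0.209 0.072] diam px [19. 22.]
R [416.1 269. ] [405 260  22  19 306] [ 0.51  -0.258  0.072] diam px [18. 21.]
mm/px [-1.00e-05 -2.54e-03  0.00e+00]
cab TL [0.858 0.118 0.12 ]
cab TR [ 0.859 -0.084  0.12 ]
cab FL [0.672 0.115 0.12 ]
cab FR [ 0.674 -0.084  0.12 ]
front top L [0.569 0.109 0.11 ]
front top R [ 0.576 -0.079  0.11 ]
panel FL [0.506 0.086 0.012]
panel FR [ 0.508 -0.053  0.012]
sd [0.503 0.022 0.012]
sd2 [0.334 0.023 0.005]
handleL [0.53  0.068 0.09 ]
handleR [ 0.529 -0.043  0.09 ]
jar [ 0.645 -0.275  0.06 ]
```

View pics/crop1.png

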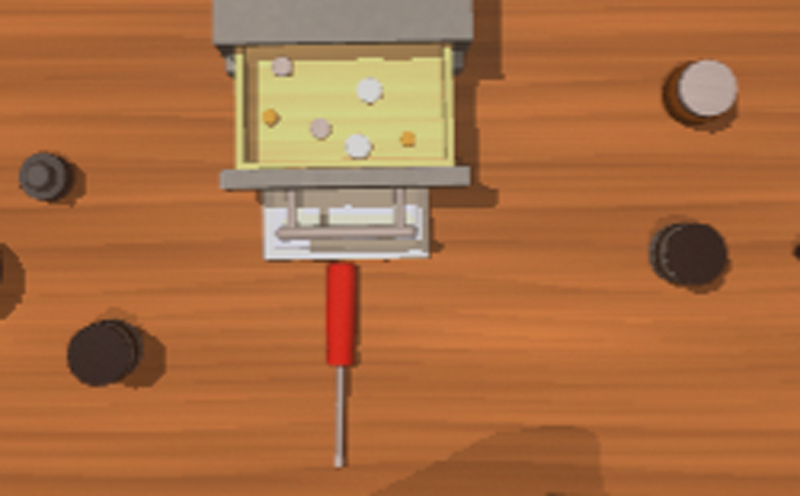

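The crop shows the handle bar at image (287–330, 262), which is x≈0.529, y from 0.068 to -0.043. The panel front edge is at x≈0.507 and its centre is about (0.572, 0.016). The sizes match those given. First I'll turn the tool so its axes line up with the world (tool x = +y, tool y = +x).

```bash
python3 -m jog '[[1,0,0,0,-7],[1,0,0,0,-7],[1,0,0,0,-7],[1,0,0,0,-7],[1,0,0,0,-7]]' 40
python3 -m jog '[[1,0,0,0,-7],[1,0,0,0,-7],[1,0,0,0,-7],[1,0,0,0,-7],[1,0,0,0,-7]]'
python3 -m jog '[[1,0,0,0,-5.6],[1,0,0,0,0]]'
```

```text
clock: 0.57
tcp_pos: [0.1427, -0.5568, 0.2419]
orientation: [-0.0, 0.907, 0.42, 0.0]
wrist_force: [0.2, 0.1, 0.3]
finger_gap: 0.0257
grip_force: 0.0
clock: 0.98
tcp_pos: [0.1427, -0.5568, 0.2419]
orientation: [-0.0, 0.739, 0.674, 0.0]
wrist_force: [-0.0, 0.6, 0.4]
finger_gap: 0.0003
grip_force: 0.0
clock: 1.15
tcp_pos: [0.1427, -0.5569, 0.242]
orientation: [-0.0, 0.706, 0.708, 0.0]
wrist_force: [-0.2, 0.5, -0.1]
finger_gap: -0.0001
grip_force: 0.0
```

```bash
R='x'; python3 -m jog '[[1,0.0317,0.01845,0,0],[1,0.0317,0.01845,0,0],[1,0.0317,0.01845,0,0],[1,0.0317,0.01845,0,0],[1,0.0317,0.01845,0,0]]' >/dev/null
python3 -m jog '[[1,0.0317,0.01845,0,0],[1,0.0317,0.01845,0,0],[1,0.0317,0.01845,0,0],[1,0.0317,0.01845,0,0],[1,0.0317,0.01845,0,0]]' >/dev/null
python3 -m jog '[[1,0.0317,0.01845,0,0],[1,0.0317,0.01845,0,0],[1,0.0317,0.01845,0,0],[1,0.0317,0.01845,0,0],[1,0.0317,0.01845,0,0]]' >/dev/null
python3 -m jog '[[1,0.0317,0.01845,0,0],[1,0.0317,0.01845,0,0],[1,0.0317,0.01845,0,0],[1,0,0,0,0],[1,0,0,0,0]]'
python3 -m jog '[[1,0,0,0.038,0],[1,0,0,0.038,0],[1,0,0,0.038,0],[1,0,0,0.038,0],[1,0,0,0,0]]'
python3 - <<'E'
from h import *
c=cam("side"); cv2.imwrite("pics/s1.png",cv2.resize(c["img"][150:330,220:460,::-1],None,fx=3,fy=3))
E
```

```text
clock: 2.82
tcp_pos: [0.4754, 0.0152, 0.2419]
orientation: [-0.0, 0.707, 0.708, -0.0]
wrist_force: [0.1, -0.4, 0.2]
finger_gap: 0.0001
grip_force: 0.0
clock: 3.23
tcp_pos: [0.4689, 0.013, 0.084]
orientation: [-0.005, 0.709, 0.706, -0.004]
wrist_force: [-1.6, -0.5, 0.2]
finger_gap: 0.0001
grip_force: 0.0
```

View pics/s1.png

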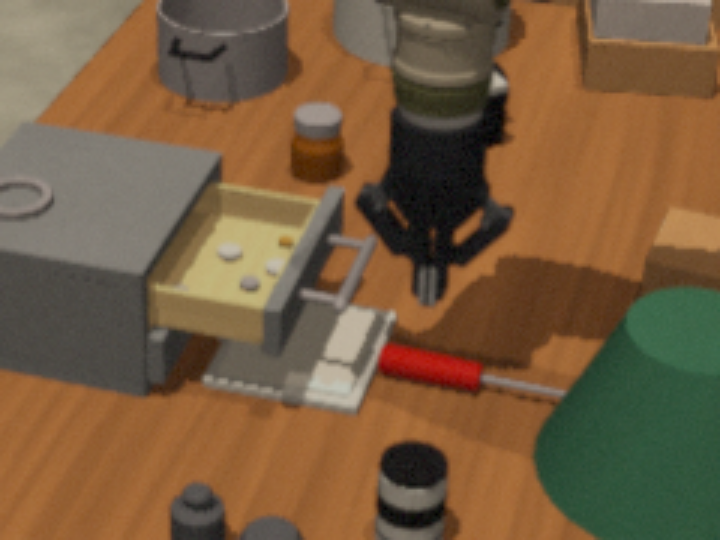

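The side view shows the closed fingers in front of the handle, with the knuckles bulging along x. I'll turn another 90° so the bulge runs along y and stays clear of the cabinet. Tool x is then -world x and tool y is +world y.

```bash
python3 -m jog '[[1,0,0,-0.005,-7],[1,0,0,0,-7],[1,0,0,0,-7],[1,0,0,0,-7],[1,0,0,0,-7]]' >/dev/null
python3 -m jog '[[1,0,0,0,-7],[1,0,0,0,-7],[1,0,0,0,-7],[1,0,0,0,-7],[1,0,0,0,-7]]' >/dev/null
python3 -m jog '[[1,0,0,0,-7],[1,0,0,0,-7],[1,0,0,0,-6],[1,0,0,0,0],[1,0,0,0,0]]'
python3 -m jog '[[1,-0.01,0,0,0],[1,-0.01,0,0,0],[1,-0.01,0,0,0],[1,-0.01,0,0,0],[1,-0.01,0,0,0]]'
python3 -m jog '[[1,-0.01,0,0,0],[1,-0.01,0,0,0],[1,-0.01,0,0,0],[1,-0.01,0,0,0],[1,-0.01,0,0,0]]'
```

```text
clock: 4.53
tcp_pos: [0.4765, 0.0126, 0.0977]
orientation: [0.002, 0.002, 1.0, -0.0]
wrist_force: [0.0, -0.4, -0.6]
finger_gap: -0.0001
grip_force: 0.0
clock: 4.95
tcp_pos: [0.526, 0.0134, 0.0951]
orientation: [-0.0, 0.001, 1.0, -0.0]
wrist_force: [-1.5, -1.2, 0.6]
finger_gap: -0.0004
grip_force: 0.8
clock: 5.37
tcp_pos: [0.5758, 0.0137, 0.0947]
orientation: [-0.001, 0.0, 1.0, 0.0]
wrist_force: [-1.3, 0.9, 1.5]
finger_gap: 0.0003
grip_force: 0.7
```

```bash
python3 -m jog '[[1,-0.006,0,0,0],[1,-0.006,0,0,0],[1,-0.006,0,0,0],[1,-0.005,0,0,0],[1,-0.005,0,0,0]]'
python3 - <<'E'
from h import *
c=cam("top"); cv2.imwrite("pics/t2.png",cv2.resize(c["img"][110:310,200:420,::-1],None,fx=2.9,fy=2.9))
E
```

```text
clock: 5.78
tcp_pos: [0.6031, 0.0134, 0.0949]
orientation: [-0.001, 0.0, 1.0, 0.0]
wrist_force: [-1.1, 1.6, -0.6]
finger_gap: -0.0001
grip_force: 0.6
```

View pics/t2.png

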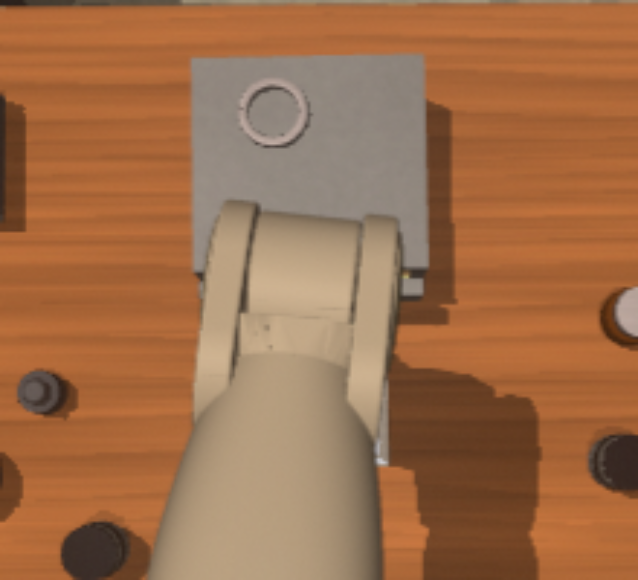

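The drawer is following: its front, at crop (412,288), is still about 15–20 mm short of shut. I'll push on until the force rises.

```bash
python3 -m jog '[[1,-0.004,0,0,0],[1,-0.004,0,0,0],[1,-0.003,0,0,0]]'|grep -E "tcp|wrist"
python3 -m jog '[[1,-0.002,0,0,0],[1,-0.002,0,0,0]]'|grep -E "tcp|wrist"
python3 -m jog '[[1,-0.002,0,0,0],[1,-0.001,0,0,0]]'|grep -E "tcp|wrist"
```

```text
tcp_pos: [0.6097, 0.0133, 0.095]
wrist_force: [-20.0, -0.2, 13.6]
tcp_pos: [0.6099, 0.0133, 0.0949]
wrist_force: [-27.9, -1.6, 18.6]
tcp_pos: [0.6101, 0.0133, 0.0949]
wrist_force: [-33.4, -0.4, 23.4]
```

```bash
python3 -m jog '[[1,0.02,0,0,0],[1,0.03,0,0,0],[1,0.03,0,0,0],[1,0.03,0,0,0],[1,0.02,0,0,0]]'|grep -E "tcp|wrist"
python3 -m jog '[[1,0,0,-0.035,0],[1,0,0,-0.035,0],[1,0,0,-0.035,0],[1,0,0,-0.03,0],[1,0,0,0,0]]'|grep -E "tcp|wrist"
python3 - <<'E'
from h import *
c=cam("side"); cv2.imwrite("pics/s2.png",cv2.resize(c["img"][150:330,180:420,::-1],None,fx=3,fy=3)); np.savez("pics/s2.npz",**c)
E
```

```text
tcp_pos: [0.4886, 0.0134, 0.0953]
wrist_force: [0.0, -0.2, -0.4]
tcp_pos: [0.4948, 0.0128, 0.2373]
wrist_force: [0.8, -0.1, 0.2]
```

View pics/s2.png

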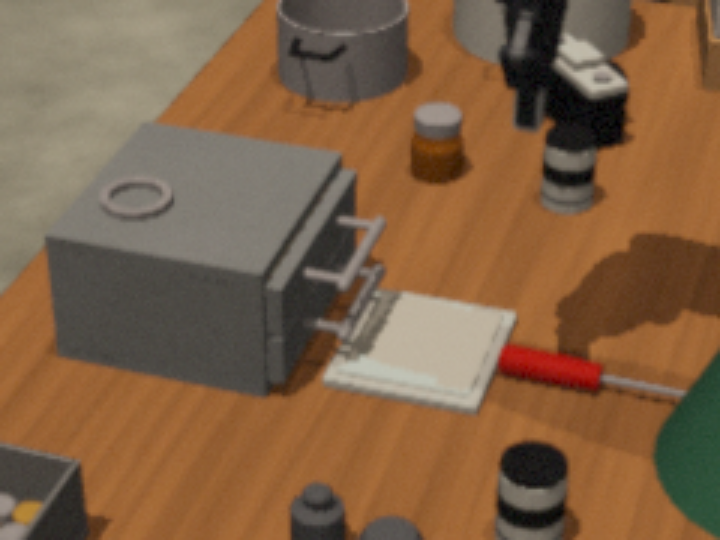

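The drawer sits flush, with the upper handle directly above the lower one. The panel corners are at crop (328,378), (475,405), (515,312) and (380,292). I'll compute the panel centre and check the barrel positions from this view.

```bash
python3 - <<'E'
from h import *
c=dict(np.load("pics/s2.npz"))
f=lambda u,v:(180+u/3,150+v/3)
P=[onz(c,f(*p),.012) for p in((328,378),(475,402),(515,312),(380,290))]
print("panel",np.round(P,3).tolist(),"diag ctr",((P[1]+P[3])/2).round(3),((P[0]+P[2])/2).round(3))
print("L",onz(c,f(533,468),.072).round(3),"R",onz(c,f(570,142),.072).round(3), "handle",onz(c,f(363,250),.09).round(3))
t=cam("top"); g=t["img"].max(2)
for n,(x0,x1,y0,y1) in dict(L=(212,252,282,318),R=(398,432,252,286)).items():
    m=(g[y0:y1,x0:x1]<52).astype(np.uint8); k,l,s,ce=cv2.connectedComponentsWithStats(m); i=1+s[1:,4].argmax(); r=s[i]
    print(n,r,onz(t,(x0+r[0]+r[2]/2-.5,y0+r[1]+r[3]/2-.5),.072).round(4))
E
```

```text
panel [[0.629, 0.09, 0.012], [0.508, 0.084, 0.012], [0.508, -0.049, 0.012], [0.628, -0.044, 0.012]] diag ctr [0.568 0.02  0.012] [0.569 0.021 0.012]
L [0.431 0.221 0.072] R [ 0.508 -0.249  0.072] handle [0.624 0.015 0.09 ]
L [27 10  4  9 10] [0.4437 0.1876 0.072 ]
R [ 7 15  1  1  1] [ 0.5156 -0.2316  0.072 ]
```

Both views agree to within about 1 cm. The left barrel is at about (0.434, 0.214), the right at about (0.510, -0.256), and the panel centre at about (0.570, 0.018). Now I'll go to the left barrel.

```bash
python3 -m jog '[[-1,0.0102,0.0335,0,0],[-1,0.0102,0.0335,0,0],[-1,0.0102,0.0335,0,0],[-1,0.0102,0.0335,0,0],[-1,0.0102,0.0335,0,0]]' 60 >/dev/null
python3 -m jog '[[-1,0.0102,0.0335,0,0],[-1,0,0,0,0],[-1,0,0,0,0],[-1,0,0,0.03,0],[-1,0,0,0.03,0]]'|grep -E "tcp|gap"
python3 -m jog '[[-1,0,0,0.03,0],[-1,0,0,0.02,0],[-1,0,0,0,0],[-1,0,0,0,0]]'
python3 - <<'E'
from h import *
c=cam("side"); cv2.imwrite("pics/s3.png",cv2.resize(c["img"][200:380,250:490,::-1],None,fx=3,fy=3))
E
```

```text
tcp_pos: [0.4315, 0.2141, 0.1702]
finger_gap: 0.0855
clock: 8.52
tcp_pos: [0.429, 0.213, 0.119]
orientation: [-0.002, 0.001, 1.0, -0.001]
wrist_force: [0.6, -0.3, 1.5]
finger_gap: 0.0854
grip_force: 0.0
```

View pics/s3.png

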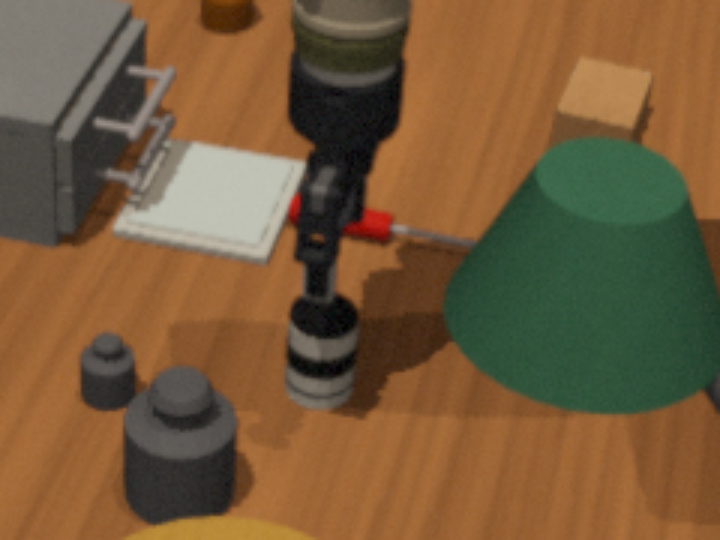

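The fingers are above the left barrel; the cap ellipse is centred at crop (323,314), image (357.7, 304.7). I'll refine from that.

```bash
python3 - <<'E'
from h import *
c=cam("side")
print(onz(c,(357.7,304.5),.072).round(4))
print("proj",proj(c,[[.434,.214,.072],[.434,.214,0],[.429,.213,.119],[.429,.213,.108]]).round(1).tolist())
g=c["img"].max(2)[290:345,335:380]; 
im=c["img"][285:340,330:385].astype(int).max(2)
for r in range(18,50,4): print(r+285,im[r].tolist())
E
```

```text
[0.4321 0.2159 0.072 ]
proj [[357.0, 303.8], [355.1, 329.0], [360.8, 286.5], [360.5, 290.7]]
303 [153, 153, 154, 157, 157, 163, 164, 163, 162, 163, 159, 158, 155, 156, 156, 152, 128, 56, 23, 22, 31, 27, 14, 25, 28, 26, 25, 22, 22, 12, 16, 21, 19, 14, 13, 9, 6, 20, 47, 80, 89, 87, 90, 89, 92, 94, 94, 93, 89, 87, 92, 91, 98, 99, 101]
307 [135, 139, 145, 146, 146, 150, 151, 149, 150, 151, 149, 146, 152, 155, 155, 150, 113, 75, 27, 20, 21, 22, 22, 31, 16, 29, 24, 16, 21, 15, 8, 17, 1, 5, 5, 0, 0, 12, 22, 49, 60, 65, 69, 64, 67, 64, 65, 60, 66, 67, 70, 70, 72, 71, 65]
311 [135, 136, 141, 142, 141, 139, 140, 141, 138, 135, 133, 134, 141, 147, 143, 129, 97, 111, 117, 120, 105, 93, 49, 41, 39, 14, 12, 10, 4, 8, 9, 13, 5, 15, 37, 49, 64, 79, 73, 68, 65, 64, 69, 64, 63, 59, 64, 63, 70, 67, 71, 72, 68, 68, 67]
315 [140, 138, 140, 141, 143, 140, 144, 143, 133, 136, 139, 143, 144, 144, 132, 104, 57, 88, 113, 119, 119, 124, 123, 126, 123, 112, 100, 99, 95, 97, 98, 100, 96, 94, 95, 91, 87, 76, 59, 51, 69, 66, 67, 67, 62, 63, 66, 67, 72, 71, 67, 66, 67, 66, 72]
319 [140, 140, 139, 140, 143, 143, 140
[... 254 characters left out ...]
2, 141, 145, 145, 142, 131, 107, 103, 91, 61, 26, 18, 21, 21, 19, 18, 11, 20, 23, 18, 24, 1, 14, 14, 22, 19, 26, 51, 63, 70, 68, 64, 65, 65, 67, 72, 70, 69, 73, 72, 69, 78, 82, 82, 83, 92]
327 [142, 145, 141, 142, 137, 139, 142, 142, 140, 143, 145, 144, 145, 145, 131, 101, 83, 104, 118, 118, 121, 122, 122, 123, 118, 115, 109, 105, 97, 96, 92, 93, 93, 90, 91, 81, 76, 59, 63, 67, 66, 67, 66, 67, 66, 70, 69, 75, 84, 122, 139, 142, 140, 144, 146]
331 [144, 143, 143, 141, 139, 140, 139, 143, 145, 145, 145, 144, 144, 142, 142, 137, 123, 120, 114, 108, 95, 75, 76, 79, 88, 92, 95, 95, 91, 77, 69, 63, 61, 62, 78, 83, 75, 69, 68, 67, 61, 64, 71, 66, 71, 80, 113, 134, 138, 141, 138, 142, 142, 145, 144]
```

```bash
python3 -m jog '[[-1,-0.002,0.002,0.03,0],[-1,0,0,0.03,0],[-1,0,0,0.026,0],[-1,0,0,0,0],[-1,0,0,0,0]]' 60
python3 -m jog '[[1,0,0,0,0],[1,0,0,0,0],[1,0,0,0,0],[1,0,0,0,0],[1,0,0,0,0]]'
```

```text
clock: 9.03
tcp_pos: [0.432, 0.2162, 0.0348]
orientation: [-0.0, 0.0, 1.0, -0.0]
wrist_force: [0.1, 1.0, -0.0]
finger_gap: 0.0854
grip_force: 0.0
clock: 9.45
tcp_pos: [0.4337, 0.2166, 0.0366]
orientation: [0.002, 0.0, 1.0, 0.0]
wrist_force: [-0.9, -1.8, 9.6]
finger_gap: 0.0495
grip_force: 60.9
```

```bash
python3 -m jog '[[1,0,0,0,0],[1,0,0,-0.01,0],[1,0,0,-0.015,0],[1,0,0,-0.015,0],[1,0,0,-0.01,0]]'
python3 -m jog '[[1,0,0,0,0],[1,0,0,0,0],[1,0,0,0,0],[1,0,0,0,0],[1,0,0,0,0]]'
python3 -m jog '[[1,0,0,0,0],[1,0,0,0,0],[1,0,0,0,0]]'
```

```text
clock: 9.87
tcp_pos: [0.4326, 0.2167, 0.0864]
orientation: [0.001, 0.0, 1.0, 0.0]
wrist_force: [1.1, -0.3, -1.3]
finger_gap: 0.0493
grip_force: 62.2
clock: 10.28
tcp_pos: [0.4313, 0.2162, 0.0834]
orientation: [-0.001, 0.0, 1.0, -0.0]
wrist_force: [-1.3, -0.2, -1.8]
finger_gap: 0.0493
grip_force: 62.2
clock: 10.53
tcp_pos: [0.4319, 0.2163, 0.084]
orientation: [-0.0, 0.0, 1.0, -0.0]
wrist_force: [-0.9, -0.5, -2.2]
finger_gap: 0.0493
grip_force: 62.2
```

About 2 N, so probably the light one. Setting it down gently.

```bash
python3 -m jog '[[1,0,0,0.012,0],[1,0,0,0.012,0],[1,0,0,0.012,0],[1,0,0,0.006,0],[1,0,0,0,0]]'|grep -E "tcp|wrist"
python3 -m jog '[[1,0,0,0.002,0],[1,0,0,0.002,0],[1,0,0,0,0],[1,0,0,0,0]]'|grep -E "tcp|wrist"
python3 -m jog '[[1,0,0,0.001,0],[1,0,0,0,0],[1,0,0,0,0]]'|grep -E "tcp|wrist"
```

```text
tcp_pos: [0.4309, 0.216, 0.0409]
wrist_force: [-0.7, 0.3, -1.2]
tcp_pos: [0.4323, 0.2165, 0.0386]
wrist_force: [-0.2, 1.3, -0.9]
tcp_pos: [0.4321, 0.2164, 0.0374]
wrist_force: [0.4, -0.4, -0.2]
```

Close to contact; 1 mm more, then release and rise.

```bash
python3 -m jog '[[1,0,0,0.001,0],[1,0,0,0,0],[1,0,0,0,0]]'|grep -E "tcp|wrist"
python3 -m jog '[[0.2,0,0,0,0],[-0.2,0,0,0,0],[-1,0,0,0,0],[-1,0,0,0,0],[-1,0,0,0,0]]'|grep -E "tcp|wrist|gap"
python3 -m jog '[[-1,0,0,-0.02,0],[-1,0,0,-0.03,0],[-1,0,0,-0.04,0],[-1,0,0,-0.04,0],[-1,0,0,-0.04,0]]'|grep -E "tcp|wrist|gap"
python3 -m jog '[[-1,0,0,-0.02,0],[-1,0,0,0,0]]'|grep -E "tcp|wrist|gap"
python3 - <<'E'
from h import *
c=cam("side"); cv2.imwrite("pics/s4.png",cv2.resize(c["img"][140:380,250:490,::-1],None,fx=2.4,fy=2.4))
E
```

```text
tcp_pos: [0.4322, 0.2165, 0.0366]
wrist_force: [-2.3, -0.2, 2.8]
tcp_pos: [0.432, 0.2164, 0.0361]
wrist_force: [-0.1, 0.2, 0.1]
finger_gap: 0.0843
tcp_pos: [0.4314, 0.2162, 0.2078]
wrist_force: [1.2, 0.0, 0.6]
finger_gap: 0.0858
tcp_pos: [0.4349, 0.2173, 0.2317]
wrist_force: [1.3, 0.2, 0.5]
finger_gap: 0.0854
```

View pics/s4.png

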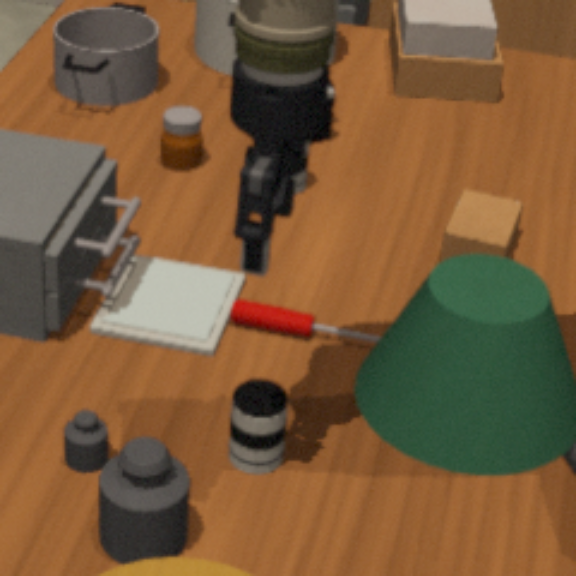

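The left barrel stands upright again. Next, the right barrel.

```bash
python3 -m jog '[[-1,-0.0059,-0.0364,0,0],[-1,-0.0059,-0.0364,0,0],[-1,-0.0059,-0.0364,0,0],[-1,-0.0059,-0.0364,0,0],[-1,-0.0059,-0.0364,0,0]]' >/dev/null
python3 -m jog '[[-1,-0.0059,-0.0364,0,0],[-1,-0.0059,-0.0364,0,0],[-1,-0.0059,-0.0364,0,0],[-1,-0.0059,-0.0364,0,0],[-1,-0.0059,-0.0364,0,0]]' >/dev/null
python3 -m jog '[[-1,-0.0059,-0.0364,0,0],[-1,-0.0059,-0.0364,0,0],[-1,-0.0059,-0.0364,0,0],[-1,0,0,0,0],[-1,0,0,0,0]]' >/dev/null
python3 -m jog '[[-1,0,0,0.035,0],[-1,0,0,0.035,0],[-1,0,0,0.03,0],[-1,0,0,0,0],[-1,0,0,0,0]]'
python3 - <<'E'
from h import *
c=cam("side"); p=proj(c,[[.51,-.257,.072],[.51,-.257,0]]); print(p.round(1).tolist())
cv2.imwrite("pics/s5.png",cv2.resize(c["img"][110:250,300:460,::-1],None,fx=4,fy=4))
E
```

```text
clock: 14.5
tcp_pos: [0.5066, -0.2543, 0.1244]
orientation: [-0.002, -0.0, 1.0, 0.002]
wrist_force: [-0.1, 0.1, 1.2]
finger_gap: 0.0855
grip_force: 0.0
[[370.0, 195.9], [368.3, 217.9]]
```

View pics/s5.png

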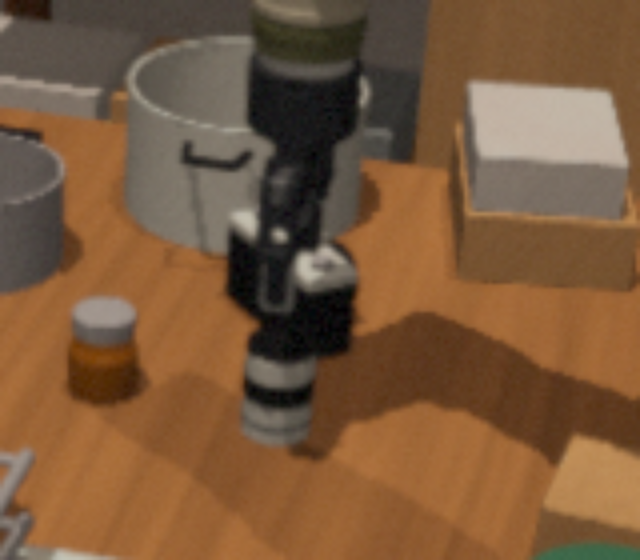

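The right barrel is under the fingers, with its foot centre near image (369.5, 216.5) against a prediction of (368.3, 217.9). I'll shift about 4 mm toward -y and go down.

```bash
python3 -m jog '[[-1,0,-0.004,0.03,0],[-1,0,0,0.03,0],[-1,0,0,0.029,0],[-1,0,0,0,0],[-1,0,0,0,0]]' 60
python3 -m jog '[[1,0,0,0,0],[1,0,0,0,0],[1,0,0,0,0],[1,0,0,0,0],[1,0,0,0,0]]'
python3 -m jog '[[1,0,0,0,0],[1,0,0,-0.01,0],[1,0,0,-0.015,0],[1,0,0,-0.015,0],[1,0,0,-0.01,0]]'|grep wrist
python3 -m jog '[[1,0,0,0,0],[1,0,0,0,0],[1,0,0,0,0],[1,0,0,0,0],[1,0,0,0,0]]'
python3 -m jog '[[1,0,0,0,0],[1,0,0,0,0],[1,0,0,0,0]]'|grep wrist
```

```text
clock: 14.97
tcp_pos: [0.5086, -0.2605, 0.0383]
orientation: [-0.0, -0.0, 1.0, 0.0]
wrist_force: [0.5, -0.2, 1.1]
finger_gap: 0.0855
grip_force: 0.0
clock: 15.38
tcp_pos: [0.5102, -0.2624, 0.04]
orientation: [0.002, 0.0, 1.0, -0.002]
wrist_force: [-0.6, -0.5, 7.3]
finger_gap: 0.0482
grip_force: 60.8
wrist_force: [1.0, -0.3, -3.6]
clock: 16.22
tcp_pos: [0.5078, -0.2604, 0.0862]
orientation: [-0.001, 0.0, 1.0, 0.001]
wrist_force: [0.0, 1.1, -4.0]
finger_gap: 0.0477
grip_force: 62.7
wrist_force: [0.6, -0.4, -3.5]
```

Right is about 3.8 N against 1.9 N for the left, so the right barrel is the heavy one. I'll lift it and carry it over the panel.

```bash
python3 -m jog '[[1,0,0,-0.016,0],[1,0,0,-0.016,0],[1,0,0,-0.016,0],[1,0,0,-0.016,0],[1,0,0,0,0]]' 80 >/dev/null
python3 -m jog '[[1,-0.0026,0.011,0,0],[1,-0.0052,0.0233,0,0],[1,-0.0052,0.0233,0,0],[1,-0.0052,0.0233,0,0],[1,-0.0052,0.0233,0,0]]' >/dev/null
python3 -m jog '[[1,-0.0052,0.0233,0,0],[1,-0.0052,0.0233,0,0],[1,-0.0052,0.0233,0,0],[1,-0.0052,0.0233,0,0],[1,-0.0052,0.0233,0,0]]' >/dev/null
python3 -m jog '[[1,-0.0052,0.0233,0,0],[1,-0.0052,0.0233,0,0],[1,-0.0026,0.011,0,0],[1,0,0,0,0],[1,0,0,0,0]]' >/dev/null
python3 -m jog '[[1,0,0,0,0],[1,0,0,0,0],[1,0,0,0,0],[1,0,0,0,0],[1,0,0,0,0]]'
python3 - <<'E'
from h import *
c=cam("side"); cv2.imwrite("pics/s6.png",cv2.resize(c["img"][120:340,220:440,::-1],None,fx=2.6,fy=2.6))
p=np.array(env.get_state()["tcp_pos"])
print(proj(c,[p+[0,0,-.037],p+[0,0,.035],[.57,.018,.012]]).round(1).tolist())
E
```

```text
clock: 18.55
tcp_pos: [0.571, 0.0167, 0.1513]
orientation: [0.0, 0.001, 1.0, -0.0]
wrist_force: [-1.3, -0.1, -5.4]
finger_gap: 0.0483
grip_force: 84.5
[[321.9, 229.0], [322.7, 203.1], [321.2, 263.9]]
```

View pics/s6.png

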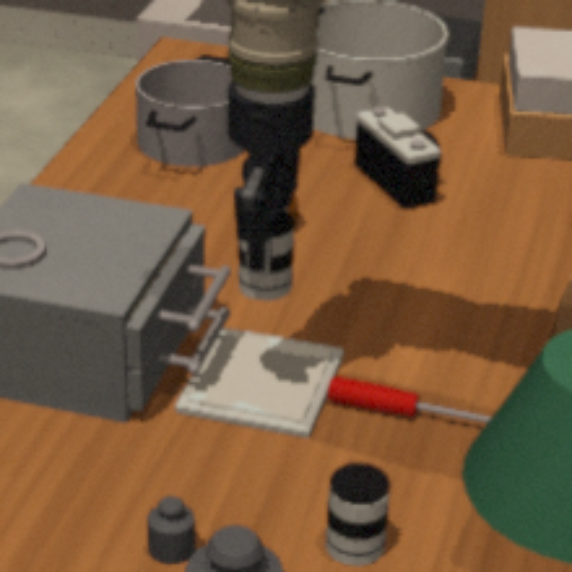

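The heavy barrel is upright over the panel, with its foot near image (322, 231) as predicted. The left barrel is standing, the drawer is shut and the bystanders are in place.

```bash
python3 -m jog '[[1,0,0,0,0],[1,0,0,0,0],[1,0,0,0,0],[1,0,0,0,0],[1,0,0,0,0]]'; python3 -c "
from workcell import env; print(env.hand_in())"
```

```text
clock: 19.02
tcp_pos: [0.571, 0.0174, 0.1512]
orientation: [-0.0, 0.0, 1.0, -0.0]
wrist_force: [0.1, 1.3, -3.0]
finger_gap: 0.0484
grip_force: 84.5
the job is handed in; nothing more can be done
None
```

The job is handed in at 19 s (no verdict was returned): the drawer is shut, the right barrel was the heavier (about 3.8 N against 1.9 N) and is held upright about 10 cm above the panel's middle, and the left barrel stands on the bench.

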